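Put up the fold-flat bread box and cover it

TASK

Put up the fold-flat bread box: raise its three hinged walls until each stands fully upright by itself, and then set the yellow cover down between the orange ears so that it sits level on the rim all round, keeping your fingers on it until it is seated rather than dropping it. Let go of everything, with all walls still upright, and leave the teapot, bowls, tray, cups and pan where they are.

Things in the scene. Friction and masses are not known exactly. Their poses are not given: they have to be found in the camera images.
- box: Blue fold-flat bread box, does not shift. Origin: centre of its underside, on the stone. Base 120 x 120 mm, floor at 28 mm. Back wall (+x) is fixed; front (-x), left (+y) and right (-y) walls hinge on the floor's edges, 60 mm from centre, and start flat outwards, underside 14 mm over the stone. Walls 70 mm high, 14 mm thick; width front and back 148, left and right 120 mm.
- box_seat (a point): Centre of the mouth at rim height, 98 mm above the stone; axes as the box's. Walls up, inner faces are 60 mm from it. Mid-rim of each wall carries an orange ear, 40 mm wide, 28 mm long, 6 mm thick, in line with the wall's outer face, up to 126 mm. Inside the ears 8 mm of rim is a ledge for the cover; facing ears stand 136 mm apart.
- cover: Loose cover: yellow plate 133 x 133 x 6 mm, 0.2 to 0.4 kg, black handle bar on top. Origin: centre of its underside, z up. Starts flat on the stone at the robot's left or right. Fits between the four ears with about 1.5 mm play a side, in any of four quarter turns, and rests on the rims.
- cover_handle (a point): Middle of the cover's handle bar, 24 mm above the cover's underside. The bar is 70 mm long along the cover's y, 14 mm thick along its x, and reaches from 6 to 36 mm above the underside.
- wall_front (a joint): Hinge of the front wall (box -x side): 0 flat outwards, 1.571 upright at its stop. Below 1.3 rad an over-centre spring throws it back flat (7 to 15 N at the fingers on the way); beyond, it holds it up lightly. From 1.15 to 1.4 rad friction may leave it short of upright. Upright, 1.5 N outwards on the ear throws it down again.
- ear_front (a point): Grip point in the front wall's ear: mid-width, mid-thickness, 86 mm from the hinge axis along the wall (16 mm past the rim), 11 mm behind the wall's inner face. Axes: x along the wall from ear to hinge, y along the hinge, z out of the inner face. Pinched by its two side edges, 40 mm apart along the hinge, the ear turns between the finger pads.
- wall_left (a joint): Hinge of the left wall (box +y side): 0 flat outwards, 1.571 upright at its stop. Below 1.3 rad an over-centre spring throws it back flat (7 to 15 N at the fingers on the way); beyond, it holds it up lightly. From 1.15 to 1.4 rad friction may leave it short of upright. Upright, 1.5 N outwards on the ear throws it down again.
- ear_left (a point): Grip point in the left wall's ear: mid-width, mid-thickness, 86 mm from the hinge axis along the wall (16 mm past the rim), 11 mm behind the wall's inner face. Axes: x along the wall from ear to hinge, y along the hinge, z out of the inner face. Pinched by its two side edges, 40 mm apart along the hinge, the ear turns between the finger pads.
- wall_right (a joint): Hinge of the right wall (box -y side): 0 flat outwards, 1.571 upright at its stop. Below 1.3 rad an over-centre spring throws it back flat (7 to 15 N at the fingers on the way); beyond, it holds it up lightly. From 1.15 to 1.4 rad friction may leave it short of upright. Upright, 1.5 N outwards on the ear throws it down again.
- ear_right (a point): Grip point in the right wall's ear: mid-width, mid-thickness, 86 mm from the hinge axis along the wall (16 mm past the rim), 11 mm behind the wall's inner face. Axes: x along the wall from ear to hinge, y along the hinge, z out of the inner face. Pinched by its two side edges, 40 mm apart along the hinge, the ear turns between the finger pads.
- teapot: Ceramic teapot, 115 mm wide body, 125 mm high, spout along its y; origin centre of its foot. At the robot's left or right, on the side without the cover. Leave alone.
- bowls: Stack of three steel bowls, 140 mm across, 86 mm high, beyond the box; origin centre of the foot. Leave alone.
- tray: Steel tray 160 x 260 x 20 mm at the far left; origin centre of its underside. Leave alone.
- cup_a: White cup on the tray, 72 mm across, 75 mm high. Leave alone.
- cup_b: Blue cup on the tray, the same size. Leave alone.
- pan: Aluminium pressure pan with black handles, 190 mm across, on the gas hob far to the right. Leave alone.
Mind the look-alikes: they are no part of the job. Several things look just like the cover: the one meant starts farthest from the robot's base.

How it is judged:
On the way, in this order (a step that is already met when the one before it is completed fails the run):
1. all three hinged walls are up (value of joint each of wall_front, wall_left, wall_right above 1.5 rad), for 0.3 s.
2. the cover is seated on the rim while the fingers still touch it (all of step 1 and z of cover in the frame of box_seat between -0.003 and 0.003 m and horizontal distance between cover and box_seat below 0.005 m and angle between cover's own z axis and vertical below 0.03 rad and contact force between the fingers and cover above 0.2 N), for 0.1 s.
At the end, for the whole second after the job is handed in: All three hinged walls stand within 0.07 rad of upright; the cover lies on the rim: its underside within 3 mm of rim height, its centre within 5 mm of the mouth's centre, level within 0.03 rad, at rest and released (all of step 1 and z of cover in the frame of box_seat between -0.003 and 0.003 m and horizontal distance between cover and box_seat below 0.005 m and angle between cover's own z axis and vertical below 0.03 rad and linear speed of cover below 0.01 m/s); the robot touches nothing.
It fails at once if the teapot, bowls, tray, a cup or the pan is shifted by more than 30 mm (distance of any of teapot, bowls, tray, pan, cup_a, cup_b from where it was at the start of the episode above 0.03 m).
It also fails if it takes over 72 s, if anything falls off the work surface, if the arm or the gripper's body presses on something with over 40 N, if the wrist force passes 120 N, or if a joint passes its speed limit or range.

ROBOT

A 7-joint arm with a two-finger parallel gripper is mounted at the origin on the work surface. World frame = base frame: x ahead of the robot, y to its left, z up, the work surface at z = 0. Lengths are in m, angles in rad, forces in N, time in s.
With the tool pointing down it reaches from about 0.35 to 0.9 m from the base axis. Payload 19.9 kg.
Tool frame: the origin (TCP) lies between the finger pads; the fingertips stand 19 mm ahead of it and the grasp point (between the pads) is the TCP; z points along the fingers, y is the direction in which the jaws open and shut (so a half turn about z gives the same grasp; the last joint's range is limited). The gripper opens to 94 mm and grips with 3 to 60 N. Pads are 16 mm wide; open, the fingers measure 119 mm over their backs; the gripper's body (75 mm by 177 mm) begins 78 mm behind the grasp point.
Start: joints at [1.196, 0.417, -0.01, 1.614, 0.005, 1.111, -0.053], TCP at [0.205, -0.59, 0.224] pointing down, gripper open.
Joint ranges: [-2.81, 2.81], [-0.39, 2.02], [-1.27, 1.25], [0.06, 2.57], [-1.19, 4.33], [0.19, 2], [-2.82, 2.82]. Speed limits (rad/s): [1.89, 1.89, 2.39, 2.39, 3.01, 3.01, 3.01].

INTERFACE

Orientations are given as a 3x3 rotation matrix whose columns are the frame's x, y, z axes.
In Python, from rig import robot gives the robot as it stands. Calls block until the motion is done:
- robot.move_ptp(position, orientation): joint-space move of the TCP to a pose.
- robot.move_linear(position, velocity=0.15, frame=None, threshold=None): straight line of the TCP; frame=None keeps the orientation; velocity is the mean speed in m/s. With threshold (N) it stops when the force on the tool has changed by that much, and returns True; else False.
- robot.goto_joints(angles): joint-space move.
- robot.gripper_to(opening): finger opening in m; the grip force is fixed at half the most; returns when the fingers have stopped.
- robot.pause(seconds).
- robot.ik(position, orientation): joint angles nearest the present ones, or None.
- robot.get_state(): the state.
- robot.grab_frame(name): name is "scene" or "top"; returns the picture (480x640x3 uint8, red, green, blue); there is no depth.
- robot.camera_info(name): a dict with "fx", "fy", "cx", "cy" (pixels), "dist" ([k1, k2, p1, p2, k3] as OpenCV has them; the pictures are not rectified), "rvec" (rotation vector, rad) and "tvec" (3), from world to camera coordinates, as OpenCV has them. Camera axes: x right, y down, z forward; pixel columns grow to the right and rows downward; lengths in m; the calibration is good to about 2 mm. A picture is of the moment at which its call begins. camera_info takes no time and is no camera call.
A pose or a line that the arm cannot do raises robot.PlanningError and nothing moves.
- robot.sign_off(): hands the job in, once; it reports no verdict.
The state is a dict: "time": time; "qpos": joint angles; "joint_vel": joint speeds; "effort": joint torques, N m; "ee_pos": TCP position; "tool_rot": TCP orientation; "force": force on the tool from outside, world axes, zero at the start; "moment": the same for the moment, N m; "opening": finger opening in m.
Only numpy, scipy, OpenCV 4.12 (cv2) and the standard library are available. Lean on these libraries where they do the work, as an engineer would, in place of code of your own. Each camera call takes 0.05 s, during which the arm holds its last target.

## Working session

There is one attempt and no reset: what is moved stays moved. The work goes in short steps, each a Python script; the robot and the scene stay as the last script left them, time stands still between calls to the robot, and variables do not carry over. Pictures are saved under pics/ and viewed, and the job is handed in when it is done.

```bash
ls; mkdir -p pics; python3 - <<'E'
from rig import robot
import cv2
for n in("scene","top"):
    im=robot.grab_frame(n); cv2.imwrite(f"pics/{n}0.png",im[:,:,::-1]); print(n,robot.camera_info(n))
print(robot.get_state())
E
```

```text
pics
scene {'fx': 445.7123991512936, 'fy': 445.7123991512936, 'cx': 323.98078281065006, 'cy': 245.63745766531062, 'dist': array([-0.10764933,  0.        ,  0.        ,  0.        ,  0.        ]), 'rvec': array([ 2.02949838,  1.04718593, -0.48122491]), 'tvec': array([-0.22960178, -0.21622106,  1.79240784])}
top {'fx': 450.05659625468616, 'fy': 450.05659625468616, 'cx': 323.24007076195943, 'cy': 241.1292513801678, 'dist': array([-0.05742836,  0.        ,  0.        ,  0.        ,  0.        ]), 'rvec': array([ 2.11942944, -2.11251875,  0.21048624]), 'tvec': array([-0.07941608,  0.53187806,  1.42364534])}
{'time': 0.1, 'qpos': array([ 1.19551463,  0.41791189, -0.01029743,  1.61411787,  0.00471488,
        1.11071352, -0.05298907]), 'joint_vel': array([-0.0006977 , -0.00212874,  0.00204166, -0.00107195,  0.00062939,
        0.00173899, -0.00110205]), 'effort': array([ 2.83720219e-03, -8.52569103e+01,  6.41174465e-01, -4.26690245e+01,
       -4.87409940e-02,  1.65167148e-02,  5.44457509e-05]), 'ee_pos': array([ 0.20463758, -0.59020263,  0.22388773]), 'tool_rot': array([[ 9.44803427e-01,  3.27637405e-01, -4.64862943e-04],
       [ 3.27637718e-01, -9.44802874e-01,  1.02714852e-03],
       [-1.02671569e-04, -1.12276007e-03, -9.99999364e-01]]), 'force': array([-0.35382802, -0.63358574, -0.93627046]), 'moment': array([ 0.02366508, -0.02523488,  0.04972253]), 'opening': 0.09423501276207243}
```

View pics/scene0.png

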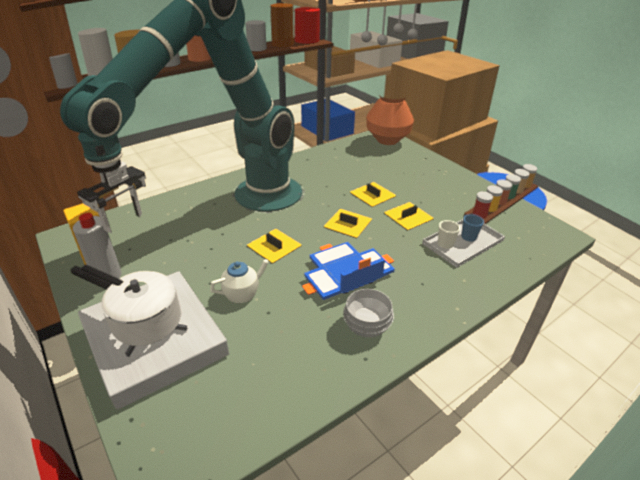

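View pics/top0.png

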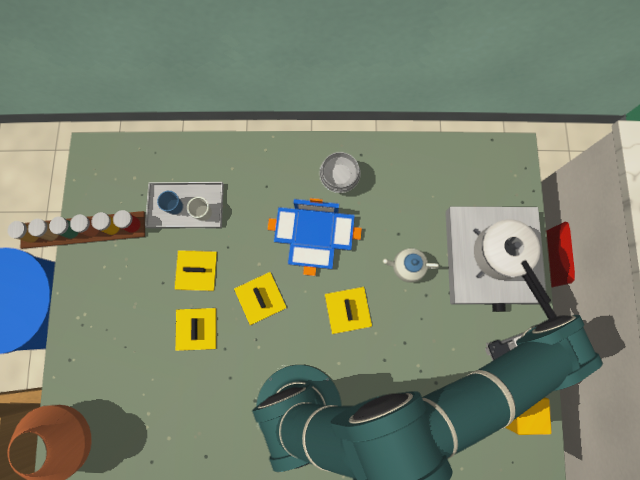

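The top view shows the box at about (314,232), the teapot at (411,265), and the bowls at (340,172). There are four yellow plates, at (196,270), (260,298), (348,310) and (196,329). A yellow object also sits under the arm at about (530,415). Next I'll measure all of these.

```bash
cat > h.py <<'E'
import numpy as np, cv2
from rig import robot
from scipy.spatial.transform import Rotation as Rn
def cam(n):
    c=robot.camera_info(n);K=np.array([[c['fx'],0,c['cx']],[0,c['fy'],c['cy']],[0,0,1]])
    R=cv2.Rodrigues(c['rvec'])[0];return K,c['dist'],R,np.array(c['tvec']),c
def plane(n,px,z):
    K,d,R,t,c=cam(n);px=np.asarray(px,float).reshape(-1,1,2)
    u=cv2.undistortPoints(px,K,d).reshape(-1,2)
    D=np.c_[u,np.ones(len(u))]@R; o=-R.T@t
    return o+D*((z-o[2])/D[:,2])[:,None]
def proj(n,P):
    K,d,R,t,c=cam(n);return cv2.projectPoints(np.asarray(P,float).reshape(-1,3),c['rvec'],c['tvec'],K,d)[0].reshape(-1,2)
def blobs(n,im,kind,amin=30):
    hsv=cv2.cvtColor(im,cv2.COLOR_RGB2HSV)
    lo,hi={'yellow':((22,150,120),(32,255,255)),'orange':((5,170,150),(18,255,255)),'blue':((105,170,60),(125,255,255)),'white':((0,0,190),(179,60,255))}[kind]
    m=cv2.inRange(hsv,lo,hi)
    cs,_=cv2.findContours(m,cv2.RETR_EXTERNAL,cv2.CHAIN_APPROX_NONE)
    out=[]
    for c in cs:
        a=cv2.contourArea(c)
        if a>=amin: out.append((a,c))
    return m,out
E
python3 - <<'E'
from h import *
im=cv2.imread('pics/top0.png')[:,:,::-1].copy()
for k,z in(('yellow',.006),('orange',.017)):
    m,b=blobs('top',im,k)
    for a,c in b:
        r=cv2.minAreaRect(c); P=plane('top',cv2.boxPoints(r),z); 
        e=np.linalg.norm(np.diff(np.r_[P,P[:1]],axis=0),axis=1)
        ctr=P.mean(0)
        print(k,a,np.round(r[0],1),'world',ctr.round(4),'edges',e.round(3),'dist',np.hypot(*ctr[:2]).round(3),'ang',np.degrees(np.arctan2(*(P[1]-P[0])[[1,0]])).round(1))
crop=cv2.resize(im[180:360,140:400],None,fx=3,fy=3,interpolation=cv2.INTER_CUBIC); cv2.imwrite('pics/crop0.png',crop[:,:,::-1])
E
```

```text
yellow 907.0 [528.  416.5] world [-0.0293 -0.7359  0.006 ] edges [0.145 0.109 0.144 0.108] dist 0.736 ang -90.9
yellow 1572.0 [195. 329.] world [0.2465 0.3426 0.006 ] edges [0.134 0.136 0.132 0.136] dist 0.422 ang -89.5
yellow 1569.5 [347.9 309.9] world [ 0.3114 -0.1595  0.006 ] edges [0.135 0.133 0.133 0.132] dist 0.35 ang -79.2
yellow 1556.5 [259.6 298.1] world [0.349  0.1325 0.006 ] edges [0.135 0.135 0.133 0.134] dist 0.373 ang -64.8
yellow 1469.0 [195.4 270.1] world [0.4415 0.3521 0.006 ] edges [0.134 0.137 0.133 0.135] dist 0.565 ang 1.5
orange 78.0 [309.3 270.6] world [ 0.4395 -0.0316  0.017 ] edges [0.027 0.04  0.027 0.04 ] dist 0.441 ang -5.6
orange 73.0 [356.8 232.9] world [ 0.5682 -0.1907  0.017 ] edges [0.041 0.026 0.041 0.026] dist 0.599 ang -7.5
orange 62.0 [271.5 224.5] world [0.5965 0.0981 0.017 ] edges [0.024 0.038 0.024 0.038] dist 0.604 ang -89.9
```

View pics/crop0.png

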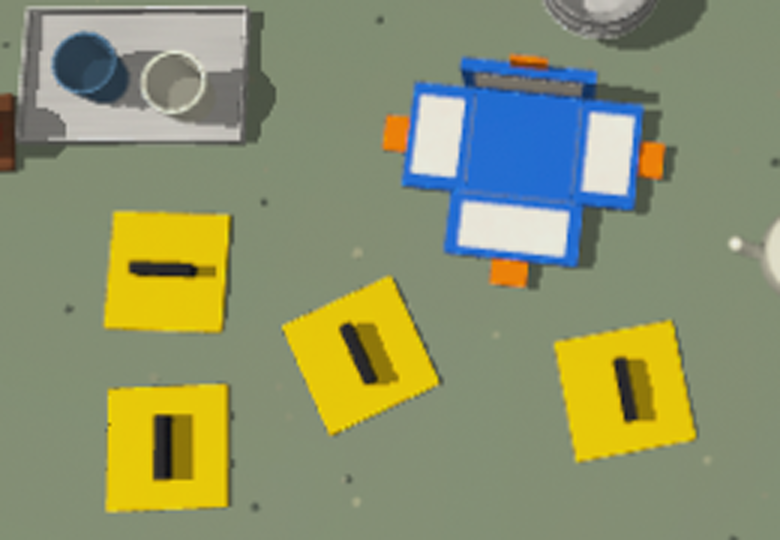

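Candidates for the cover in the top view:

| Pixel | Distance from base |
|---|---|
| (196,270) | 0.565 m |
| (196,329) | 0.42 m |
| (260,298) | 0.37 m |
| (348,310) | 0.35 m |
| (528,416) | standing yellow canister, not a plate, on the teapot's side |

The farthest plate is the one at (196,270). It is on the left and the teapot is on the right, so it fits the description. The crop shows its bar lying along the image's horizontal. I'll refine the box and cover poses in both views.

```bash
python3 - <<'E'
from h import *
for n in('top','scene'):
    K,d,R,t,c=cam(n); print(n,'campos',(-R.T@t).round(3))
    im=cv2.imread(f'pics/{n}0.png')[:,:,::-1].copy()
    for k,z in(('yellow',.006),('orange',.020),('white',.028)):
        m,b=blobs(n,im,k,25)
        for a,c in b:
            M=cv2.moments(c); p=(M['m10']/M['m00'],M['m01']/M['m00'])
            P=plane(n,p,z)[0]
            if .2<P[0]<.7 and -.25<P[1]<.45:
              Q=plane(n,cv2.boxPoints(cv2.minAreaRect(c)),z); e=Q[1]-Q[0]
              Q2=plane(n,c.reshape(-1,2),z)[:,:2].astype(np.float32); r=cv2.minAreaRect(Q2)
              print(k,a,np.round(p,1),P.round(4),'rect',np.round(r[0],4),np.round(r[1],4),round(r[2],1))
hsv=cv2.cvtColor(cv2.imread('pics/top0.png'),cv2.COLOR_BGR2HSV)[240:300,170:225]
m=((hsv[...,2]<60)).astype(np.uint8); cs,_=cv2.findContours(m,0,1)
for c in cs:
    if cv2.contourArea(c)>10:
        c=c+np.array([170,240]); r=cv2.minAreaRect(plane('top',c.reshape(-1,2),.036)[:,:2].astype(np.float32)); print('bar',r)
E
```

```text
top campos [ 0.24  -0.08   1.501]
yellow 1572.0 [195.4 328.8] [0.2467 0.3409 0.006 ] rect [0.2469 0.3423] [0.1338 0.1321] 2.7
yellow 1569.5 [347.8 310. ] [ 0.3107 -0.1592  0.006 ] rect [ 0.3114 -0.1592] [0.1325 0.1334] 10.7
yellow 1556.5 [259.7 298. ] [0.3489 0.1321 0.006 ] rect [0.3495 0.132 ] [0.1341 0.1334] 25.6
yellow 1469.0 [195.5 270.3] [0.4402 0.3515 0.006 ] rect [0.4406 0.352 ] [0.1341 0.1324] 89.5
orange 78.0 [309.3 270.6] [ 0.439  -0.0319  0.02  ] rect [ 0.4391 -0.0317] [0.0395 0.0265] 83.8
orange 73.0 [356.8 233. ] [ 0.5673 -0.1907  0.02  ] rect [ 0.5676 -0.1905] [0.0259 0.0406] 82.3
orange 62.0 [271.4 224.1] [0.5972 0.098  0.02  ] rect [0.5958 0.0978] [0.0383 0.0238] 0.1
white 484.5 [310.8 255.7] [ 0.4877 -0.0364  0.028 ] rect [ 0.4877 -0.0365] [0.1173 0.0505] 83.8
white 350.5 [342.4 231. ] [ 0.5722 -0.1419  0.028 ] rect [ 0.5729 -0.142 ] [0.0499 0.0904] 84.0
white 424.0 [181.7 220.8] [0.606  0.4025 0.028 ] rect [0.6089 0.3888] [0.042 0.229] 0.0
white 346.0 [285.7 224.9] [0.5925 0.049  0.028 ] rect [0.593 0.049] [0.0493 0.09  ] 84.0
scene campos [ 1.37  -0.736  0.945]
yel
[... 340 characters left out ...]
 0.3407] [0.1358 0.1379] 3.2
orange 75.0 [308.8 288.3] [ 0.5735 -0.1894  0.02  ] rect [ 0.5731 -0.1893] [0.0269 0.0429] 80.7
orange 32.0 [387.7 258.3] [0.6043 0.1011 0.02  ] rect [0.6038 0.1015] [0.0147 0.0414] 82.6
white 331.0 [322.8 280.7] [ 0.5771 -0.1407  0.028 ] rect [ 0.5758 -0.1404] [0.0525 0.0931] 83.9
white 89.0 [371.1 255.6] [0.5699 0.0584 0.028 ] rect [0.5713 0.0541] [0.0518 0.0433] 84.6
white 343.5 [333.3 253.4] [ 0.4908 -0.036   0.028 ] rect [ 0.4902 -0.0352] [0.1189 0.0539] 84.3
white 43.5 [452.6 225.8] [0.6095 0.4116 0.028 ] rect [0.6042 0.4065] [0.0864 0.0705] 23.5
bar ((0.43886274099349976, 0.3480282723903656), (0.009970949031412601, 0.06709453463554382), 0.3076068162918091)
```

Top view results:
- **Box:** the ears and white panels both put its centre at (0.582, -0.046) with yaw -6.0°. The ears are 0.290 m apart against 0.288 expected.
- **Camera disagreement:** the scene view reads about 4 mm further in +x. I'll split the difference and use the pinch forces to check it.

Next I'll check IK for the whole plan.

```bash
cat >> h.py <<'E'
YAW=np.radians(-6.0); C=np.array([.584,-.0460])
def bx(C=None): return np.array([np.cos(YAW),np.sin(YAW),0]),np.array([-np.sin(YAW),np.cos(YAW),0])
def tool(jaw,sgn=1):
    y=np.asarray(jaw,float)*sgn; z=np.array([0,0,-1.]); return np.c_[np.cross(y,z),y,z]
OUT={'front':(-1,0),'left':(0,1),'right':(0,-1)}
OFF=.007
def wallpt(w,th,c=None,off=OFF,r=.086):
    X,Y=bx(); a,b=OUT[w]; o=a*X+b*Y; c=C if c is None else c
    # grip point: r along wall, 11 mm behind inner face
    rad=.060+r*np.cos(th)+.011*np.sin(th); z=.028+r*np.sin(th)-.011*np.cos(th)
    return np.array([c[0],c[1],0])+o*rad+np.array([0,0,z+off])
def jaw(w):
    X,Y=bx(); return Y if w=='front' else X
E
python3 - <<'E'
from h import *
for w in('right','front','left'):
  for s in(1,-1):
    for th,off in((0,.15),(0,.007),(.8,.007),(1.571,.007),(1.571,.1)):
        q=robot.ik(wallpt(w,th,off=off),tool(jaw(w),s)); print(w,s,th,off,wallpt(w,th,off=off).round(3),None if q is None else np.round(q,2))
X,Y=bx()
for nm,p,j in(('pick',(.4405,.352,.029),(1,0,0)),('pick',(.4405,.352,.2),(1,0,0)),('placeX',(*C,.13),X),('placeX',(*C,.2),X),('placeY',(*C,.13),Y)):
  for s in(1,-1):
    q=robot.ik(np.array(p),tool(j,s)); print(nm,s,None if q is None else np.round(q,2))
E
```

```text
right 1 0 0.15 [ 0.569 -0.191  0.167] [ 0.65  0.48 -0.49  1.72  0.26  1.01 -0.04]
right 1 0 0.007 [ 0.569 -0.191  0.024] [ 0.62  0.68 -0.47  1.8   0.42  0.77 -0.16]
right 1 0.8 0.007 [ 0.571 -0.173  0.089] [ 0.63  0.58 -0.51  1.78  0.36  0.88 -0.15]
right 1 1.571 0.007 [ 0.577 -0.117  0.121] [ 0.58  0.53 -0.57  1.78  0.35  0.93 -0.24]
right 1 1.571 0.1 [ 0.577 -0.117  0.214] [ 0.6   0.42 -0.58  1.7   0.25  1.09 -0.17]
right -1 0 0.15 [ 0.569 -0.191  0.167] [-0.47  0.69  1.08  1.76 -0.67  1.12 -2.42]
right -1 0 0.007 [ 0.569 -0.191  0.024] [-0.45  0.97  1.08  1.83 -1.02  1.02 -2.18]
right -1 0.8 0.007 [ 0.571 -0.173  0.089] [-0.5   0.83  1.08  1.82 -0.85  1.04 -2.32]
right -1 1.571 0.007 [ 0.577 -0.117  0.121] [-0.6   0.75  1.08  1.82 -0.76  1.06 -2.47]
right -1 1.571 0.1 [ 0.577 -0.117  0.214] [-0.62  0.58  1.08  1.74 -0.56  1.16 -2.62]
front 1 0 0.15 [ 0.439 -0.031  0.167] [ 0.78  0.25 -0.87  2.09  0.24  0.9   1.24]
front 1 0 0.007 [ 0.439 -0.031  0.024] [ 0.57  0.51 -0.67  2.18  0.56  0.62  0.97]
front 1 0.8 0.007 [ 0.457 -0.033  0.089] [ 0.69  0.44 -0.81  2.11  0.45  0.78  1.06]
f
[... 1233 characters left out ...]
  2.23]
left -1 1.571 0.007 [0.591 0.025 0.121] [ 0.67  0.75 -1.09  1.76  0.74  1.1   2.37]
left -1 1.571 0.1 [0.591 0.025 0.214] [ 0.68  0.6  -1.08  1.68  0.56  1.21  2.49]
pick 1 [-0.14  0.71 -0.77  1.88  0.67  0.83 -1.27]
pick -1 [ 0.05  0.89 -1.09  1.87  0.95  1.01  1.68]
pick 1 [-0.01  0.49 -0.94  1.77  0.44  1.11 -1.1 ]
pick -1 [ 0.08  0.56 -1.08  1.77  0.54  1.15  1.97]
placeX 1 [ 0.5   0.53 -0.62  1.78  0.37  0.95 -0.38]
placeX -1 [ 0.8   0.72 -1.09  1.77  0.71  1.1   2.5 ]
placeX 1 [ 0.52  0.44 -0.64  1.72  0.29  1.07 -0.32]
placeX -1 [ 0.8   0.61 -1.08  1.71  0.58  1.18  2.6 ]
placeY 1 [ 0.56  0.55 -0.71  1.78  0.43  0.97  1.15]
placeY -1 [ 0.28  0.47 -0.33  1.79  0.19  0.91 -1.81]
```

```bash
cat >> h.py <<'E'
def log(s=''):
    st=robot.get_state(); print(s,'t%.2f'%st['time'],'p',st['ee_pos'].round(4),'F',st['force'].round(1),'M',st['moment'].round(2),'op %.4f'%st['opening'],flush=True); return st
def snap(n,f):
    im=robot.grab_frame(n); cv2.imwrite('pics/'+f,im[:,:,::-1]); return im
E
python3 - <<'E'
from h import *
w='right'
robot.move_ptp(wallpt(w,0,off=.21),tool(jaw(w))); log('above')
robot.move_linear(wallpt(w,0,off=.04),.2)
st=log('near'); print(np.degrees(np.arctan2(st['tool_rot'][1,1],st['tool_rot'][0,1])))
print(robot.move_linear(wallpt(w,0),.08,threshold=8)); log('down')
snap('scene','s1.png');snap('top','t1.png')
E
python3 -c "
import cv2
a=cv2.imread('pics/s1.png')[190:340,220:420];cv2.imwrite('pics/s1c.png',cv2.resize(a,None,fx=4,fy=4,interpolation=2))"
```

```text
above t2.05 p [ 0.5683 -0.1926  0.2269] F [-0.   0.2 -0.5] M [-0.02 -0.04  0.02] op 0.0941
near t3.05 p [ 0.5694 -0.1914  0.0581] F [-0.4  0.   0.6] M [-0.01 -0.08  0.02] op 0.0940
-6.010663712627338
False
down t3.61 p [ 0.5686 -0.191   0.0237] F [ 1.  -1.2  0.2] M [-0.02 -0.02  0.  ] op 0.0939
```

View pics/s1c.png

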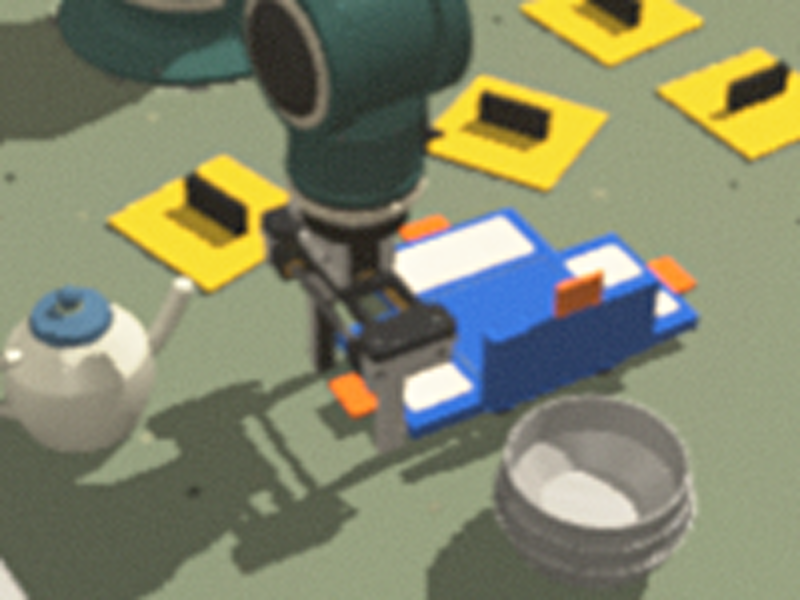

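The fingers stand astride the right ear: in the crop the near finger is at (390,400) and the ear shows at (352,395). I'll close and read the force balance.

```bash
python3 - <<'E'
from h import *
w='right'
robot.gripper_to(.035); st=log('closed'); 
X,Y=bx(); print('along jaw',st['force']@X,'err',(wallpt(w,0)-st['ee_pos'])@X)
robot.pause(.3); log()
E
```

```text
closed t4.59 p [ 0.568  -0.1912  0.0239] F [-5.1 -1.   3.3] M [ 0.12  1.21 -0.01] op 0.0393
along jaw -4.986115207558695 err 0.0007311343478563003
 t4.89 p [ 0.568  -0.1912  0.0238] F [-5.6  0.9  3.8] M [ 0.2   1.18 -0.07] op 0.0395
```

```bash
python3 - <<'E'
from h import *
w='right';X,Y=bx()
for d in(-.001,-.002):
    robot.move_linear(wallpt(w,0)+d*X,.05); st=log(d); print(st['force']@X,(wallpt(w,0)+d*X-st['ee_pos'])@X)
E
```

```text
-0.001 t5.14 p [ 0.5679 -0.1912  0.024 ] F [ 1.1 -1.1 -1.3] M [-0.17 -0.14 -0.11] op 0.0397
1.2159782755002109 -0.00011826089456599942
-0.002 t5.39 p [ 0.5677 -0.1912  0.0242] F [ 6.6 -1.  -5.1] M [-0.4  -1.4  -0.21] op 0.0393
6.6439026125010985 -0.0009703441655229661
```

Forces balance at -0.9 mm along box x, so the centre is at about (0.5831, -0.0459). I'm updating it and raising the right wall.

```bash
sed -i 's/C=np.array(\[.584,-.0460\])/C=np.array([.5831,-.0459])/' h.py; cat >> h.py <<'E'
def raise_wall(w,off=OFF,n=9,v=.1,th1=1.60):
    for th in np.linspace(0,th1,n+1)[1:]:
        p=wallpt(w,th,off=off); robot.move_linear(p,v); st=log('%.2f'%th)
        print('   err mm',((p-st['ee_pos'])*1000).round(1))
        if abs(np.linalg.norm(st['force']))>45: print('HIGH'); break
E
python3 - <<'E'
from h import *
raise_wall('right')
snap('scene','s2.png')
E
python3 -c "
import cv2
a=cv2.imread('pics/s2.png')[190:340,220:420];cv2.imwrite('pics/s2c.png',cv2.resize(a,None,fx=4,fy=4,interpolation=2))"
```

```text
0.18 t5.70 p [ 0.5677 -0.1916  0.0392] F [ 2.9  0.3 -4.6] M [ 0.   -0.58 -0.11] op 0.0395
   err mm [ 0.  -0.1  0.2]
0.36 t6.00 p [ 0.568  -0.1895  0.0543] F [ 2.5  0.9 -5. ] M [ 0.03 -0.64 -0.05] op 0.0396
   err mm [ 0.  -0.1  0.3]
0.53 t6.30 p [ 0.5685 -0.1849  0.0689] F [ 1.5 -0.2 -4.4] M [-0.09 -0.68 -0.11] op 0.0395
   err mm [-0.   0.1  0.4]
0.71 t6.60 p [ 0.5692 -0.1778  0.0824] F [ 2.1  0.3 -4.9] M [-0.23 -0.6  -0.07] op 0.0396
   err mm [0.1 0.3 0.4]
0.89 t6.90 p [ 0.5702 -0.1684  0.0945] F [ 1.1 -3.  -2.8] M [-0.48 -0.47 -0.1 ] op 0.0394
   err mm [0.1 0.4 0.3]
1.07 t7.20 p [ 0.5714 -0.1569  0.1047] F [-0.1 -3.2 -1.1] M [-0.81 -0.3  -0.  ] op 0.0395
   err mm [0.1 0.5 0.2]
1.24 t7.50 p [ 0.5728 -0.1438  0.1128] F [-0.9 -3.8  2.6] M [-1.03  0.01 -0.07] op 0.0394
   err mm [0.  0.5 0.1]
1.42 t7.80 p [ 0.5744 -0.1293  0.1185] F [-1.4 -3.7  5.2] M [-1.07  0.44 -0.05] op 0.0391
   err mm [-0.   0.2 -0.1]
1.60 t8.10 p [ 0.576  -0.1138  0.1214] F [-2.9 -1.8  9.7] M [-0.66  0.58 -0.04] op 0.0379
   err mm [-0.1 -0.2 -0.2]
```

View pics/s2c.png

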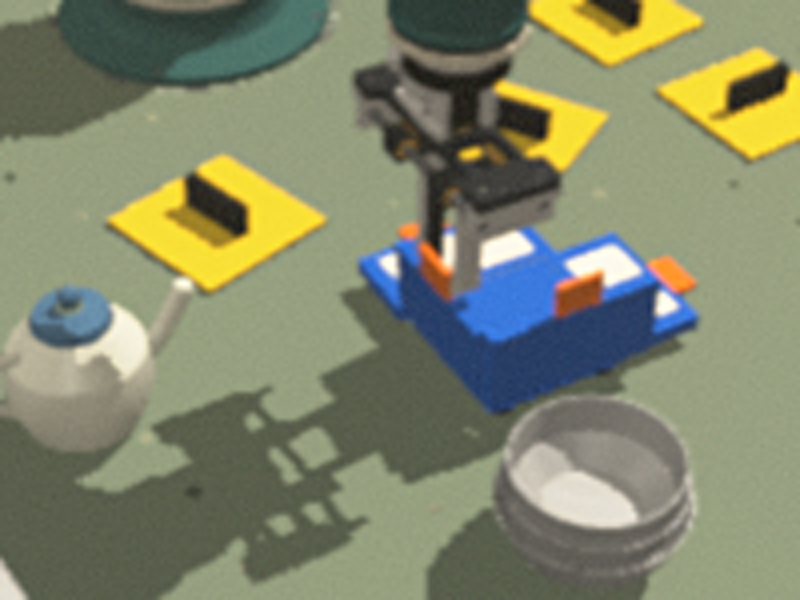

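The wall looks upright and the fingers sit on the inner side of the ear (crop about (450,270)). I'll open slightly, back straight up and look.

```bash
python3 - <<'E'
from h import *
robot.gripper_to(.056); st=log('open')
p=st['ee_pos']; robot.move_linear(p+[0,0,.05],.1); log('up')
snap('scene','s3.png');snap('top','t3.png')
E
python3 -c "
import cv2,numpy as np
a=cv2.imread('pics/s3.png')[200:330,240:400];b=cv2.imread('pics/t3.png')[180:310,240:400]
cv2.imwrite('pics/s3c.png',cv2.resize(np.vstack([a,b]),None,fx=2.3,fy=2.3,interpolation=2))"
```

```text
open t8.65 p [ 0.5759 -0.114   0.1211] F [-0.5 -0.2 -0. ] M [ 0.01 -0.03 -0.01] op 0.0564
up t9.30 p [ 0.5756 -0.1141  0.1708] F [ 0.3 -0.5 -0.3] M [-0.03 -0.09  0.  ] op 0.0562
```

View pics/s3c.png

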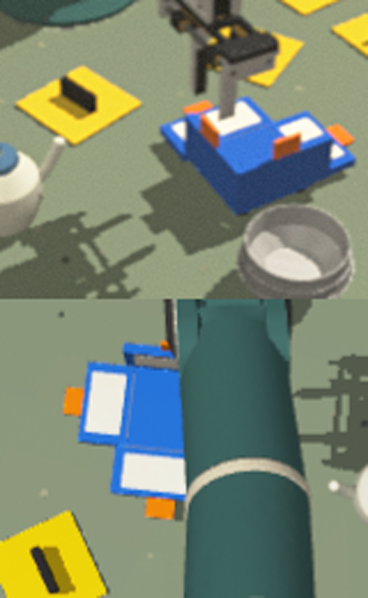

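The right wall stays up. Next is the front wall, where I'll check the force balance along box y.

```bash
python3 - <<'E'
from h import *
w='front';X,Y=bx()
robot.move_ptp(wallpt(w,0,off=.18),tool(jaw(w))); robot.gripper_to(.07)
robot.move_linear(wallpt(w,0,off=.03),.2); 
print(robot.move_linear(wallpt(w,0),.08,threshold=8)); log('down')
robot.gripper_to(.035); st=log('closed'); print(st['force']@Y,(wallpt(w,0)-st['ee_pos'])@Y)
d=np.clip(st['force']@Y/5500,-.003,.003)
robot.move_linear(wallpt(w,0)+d*Y,.05); st=log(d); print(st['force']@Y,(wallpt(w,0)+d*Y-st['ee_pos'])@Y)
E
```

```text
False
down t12.53 p [ 0.438  -0.0306  0.0243] F [-0.1  0.5 -0.3] M [ 0.06 -0.18 -0.01] op 0.0699
closed t13.12 p [ 0.438  -0.0305  0.0241] F [0.3 1.7 1.5] M [ 0.38 -0.09 -0.04] op 0.0400
1.6805153306761402 -0.00013790054087130056
0.0003055482419411164 t13.37 p [ 0.438  -0.0305  0.0241] F [-1.4 -1.2  5. ] M [-0.13 -0.08 -0.03] op 0.0395
-1.3208470546262456 0.00012090121294454572
```

```bash
sed -i 's/C=np.array(\[.5831,-.0459\])/C=np.array([.5831,-.0457])/' h.py; python3 - <<'E'
from h import *
raise_wall('front',n=8,th1=1.59)
robot.gripper_to(.056); st=log('open')
p=st['ee_pos']; robot.move_linear(p+[0,0,.06],.12); log('up')
snap('scene','s4.png')
w='left'
robot.move_ptp(wallpt(w,0,off=.18),tool(jaw(w))); robot.gripper_to(.07)
robot.move_linear(wallpt(w,0,off=.03),.2); 
print(robot.move_linear(wallpt(w,0),.08,threshold=8)); log('down')
snap('scene','s5.png')
X,Y=bx()
robot.gripper_to(.035); st=log('closed'); print(st['force']@X,(wallpt(w,0)-st['ee_pos'])@X)
E
python3 -c "
import cv2,numpy as np
a=cv2.imread('pics/s4.png')[200:330,240:420];b=cv2.imread('pics/s5.png')[200:330,240:420]
cv2.imwrite('pics/s4c.png',cv2.resize(np.hstack([a,b]),None,fx=2.2,fy=2.2,interpolation=2))"
```

```text
0.20 t13.69 p [ 0.437  -0.0304  0.041 ] F [-1.2  2.  -4.7] M [0.42 0.23 0.07] op 0.0397
   err mm [0.4 0.  0.2]
0.40 t14.02 p [ 0.4399 -0.0307  0.0581] F [-4.6  1.6 -4.5] M [0.42 0.81 0.03] op 0.0397
   err mm [0.4 0.  0.1]
0.60 t14.34 p [ 0.4465 -0.0314  0.0744] F [-4.4  0.9 -2.1] M [0.45 0.97 0.05] op 0.0393
   err mm [ 0.1  0.  -0.2]
0.80 t14.67 p [ 0.456  -0.0323  0.0891] F [-4.9  0.9  0.2] M [0.31 0.97 0.06] op 0.0395
   err mm [-0.3  0.  -0.4]
0.99 t14.99 p [ 0.468  -0.0336  0.1014] F [-4.5 -0.   1.8] M [ 0.2   1.12 -0.01] op 0.0392
   err mm [-0.4  0.1 -0.3]
1.19 t15.32 p [ 0.482  -0.0351  0.111 ] F [-5.2 -0.4  4.7] M [ 0.14  1.15 -0.04] op 0.0396
   err mm [-0.3  0.1 -0.2]
1.39 t15.64 p [ 0.4976 -0.0367  0.1178] F [-3.7 -0.9  5.5] M [-0.12  0.9   0.  ] op 0.0391
   err mm [-0.2  0.  -0.1]
1.59 t15.97 p [ 0.5143 -0.0385  0.1212] F [-1.5 -0.3  4.8] M [-0.13  0.26 -0.04] op 0.0381
   err mm [-0.1  0.   0. ]
open t16.47 p [ 0.5141 -0.0384  0.1212] F [ 0.2 -0.5  0.2] M [ 0.08 -0.08  0.  ] op 0.0559
up t17.12 p [ 0.5138 -0.0386  0.1807] F [ 0.2  0.1 -0.3] M [ 0.1  -0.1  -0.01] op 0.0559
False
down t20.51 p [0.5981 0.0995 0.0236] F [ 0.6  0.3 -0.3] M [-0.07 -0.09 -0.02] op 0.0699
closed t21.14 p [0.5984 0.0995 0.0241] F [-0.5 -0.4  2.4] M [-0.07 -0.02 -0.04] op 0.0396
-0.4940332170575454 -4.6084995137988304e-05
```

View pics/s4c.png

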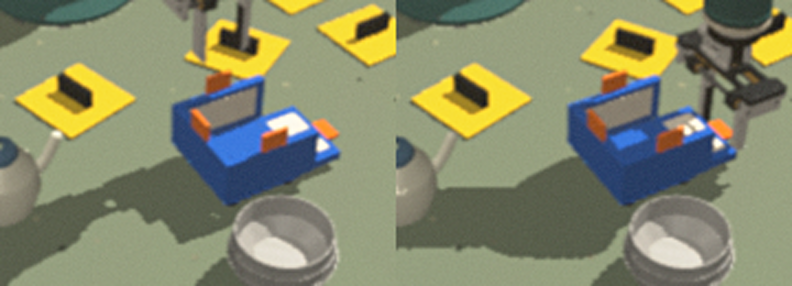

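The front and right walls stand, and the fingers are on the left ear. The jaw force there is about 0, which confirms the centre and yaw. Raising the left wall now, then on to the cover and a look.

```bash
python3 - <<'E'
from h import *
raise_wall('left',n=8,th1=1.60)
robot.gripper_to(.056); st=log('open')
p=st['ee_pos']; robot.move_linear(p+[0,0,.08],.15); log('up')
robot.move_ptp(np.array([.4405,.352,.2]),tool((1,0,0))); robot.gripper_to(.06); log('over cover')
im=snap('top','t6.png');snap('scene','s6.png')
E
python3 -c "
import cv2,numpy as np
a=cv2.imread('pics/s6.png')[200:330,240:420];b=cv2.imread('pics/t6.png')[170:300,220:400]
cv2.imwrite('pics/s6c.png',cv2.resize(np.hstack([a,b]),None,fx=2.2,fy=2.2,interpolation=2))"
```

```text
0.20 t21.47 p [0.5984 0.0999 0.0412] F [ 1.8 -0.3 -4.9] M [-0.06 -0.54  0.08] op 0.0396
   err mm [-0.   0.1  0.1]
0.40 t21.79 p [0.5981 0.097  0.058 ] F [ 3.3 -0.1 -4.1] M [-0.1  -0.67  0.09] op 0.0395
   err mm [-0.   0.   0.3]
0.60 t22.12 p [0.5975 0.0909 0.0741] F [ 1.9  0.4 -4.4] M [ 0.11 -0.74  0.07] op 0.0394
   err mm [-0.  -0.2  0.4]
0.80 t22.44 p [0.5965 0.0817 0.0887] F [ 2.9  0.3 -3.4] M [ 0.18 -0.79  0.09] op 0.0394
   err mm [-0.1 -0.3  0.3]
1.00 t22.77 p [0.5953 0.0699 0.1012] F [ 2.   1.3 -1.8] M [ 0.52 -0.68  0.03] op 0.0393
   err mm [-0.1 -0.5  0.2]
1.20 t23.09 p [0.5938 0.0557 0.1111] F [1.8 3.6 1.4] M [ 0.88 -0.51  0.06] op 0.0390
   err mm [-0.1 -0.5  0.1]
1.40 t23.42 p [0.5922 0.0398 0.1181] F [-0.1  3.8  6. ] M [ 1.08 -0.12  0.09] op 0.0393
   err mm [-0.1 -0.5 -0.2]
1.60 t23.74 p [0.5904 0.0225 0.1216] F [-2.1  3.2 10. ] M [ 0.68  0.35 -0.01] op 0.0383
   err mm [-0.1 -0.1 -0.3]
open t24.24 p [0.5902 0.0224 0.1211] F [-0.6  0.6  0.3] M [-0.06 -0.02  0.03] op 0.0559
up t24.93 p [0.5898 0.0222 0.2003] F [-0.3  0.3 -0.2] M [-0.01 -0.06 -0.02] op 0.0561
over cover t26.59 p [0.4409 0.3516 0.2   ] F [ 0.1 -0.5 -0.8] M [ 0.02 -0.14  0.01] op 0.0601
```

View pics/s6c.png

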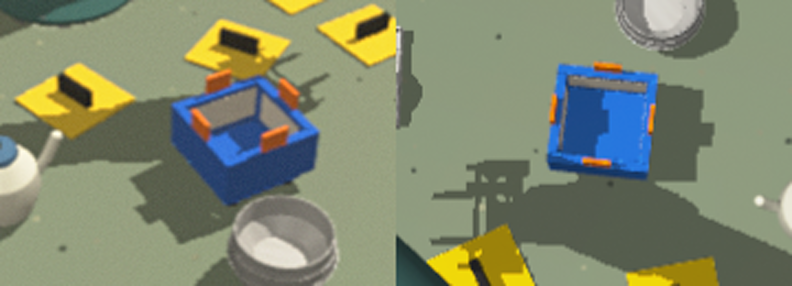

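View pics/t6.png

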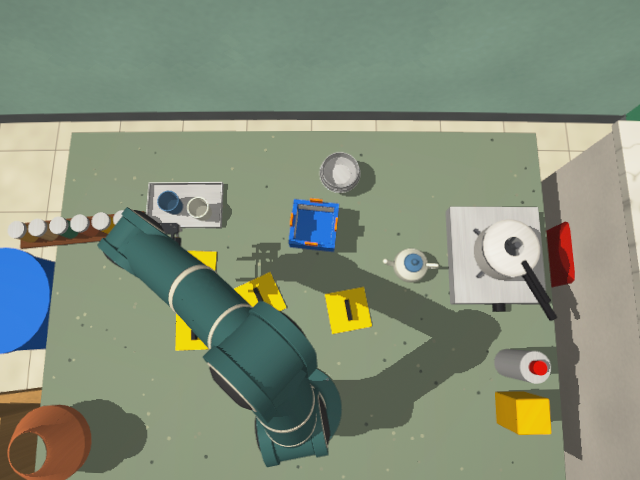

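All three walls stand upright. In the top view the four ears ring the mouth at about (291,219), (338,224), (317,200) and (311,243), and nothing else has moved. I'll check the wall angles numerically from the ears, then grasp the cover. The touch-derived camera offset is (+0.7, +0.8) mm.

```bash
python3 - <<'E'
from h import *
for n in('top','scene'):
    im=cv2.imread(f'pics/{n}6.png' if 0 else f"pics/{n[0]}6.png")[:,:,::-1].copy()
    m,b=blobs(n,im,'orange',8)
    cs=[(cv2.moments(c)['m10']/cv2.moments(c)['m00'],cv2.moments(c)['m01']/cv2.moments(c)['m00']) for a,c in b if a<150]
    cs=np.array(cs)
    for w in OUT:
        for th in(1.571,1.4):
            e=proj(n,wallpt(w,th,off=0)); i=np.argmin(np.linalg.norm(cs-e,axis=1)); print(n,w,th,e[0].round(1),cs[i].round(1))
p=np.array([.4413,.3528,.029]); T=tool((np.cos(-.005),np.sin(-.005),0))
robot.move_ptp(p+[0,0,.06],T)
print(robot.move_linear(p,.1,threshold=6)); log('down')
robot.gripper_to(.008); log('grip')
snap('scene','s7.png')
robot.move_linear(p+[0,0,.03],.1); log('lift')
snap('scene','s8.png')
E
python3 -c "
import cv2,numpy as np
a=cv2.imread('pics/s7.png')[150:280,330:510];b=cv2.imread('pics/s8.png')[150:280,330:510]
cv2.imwrite('pics/s8c.png',cv2.resize(np.hstack([a,b]),None,fx=2.2,fy=2.2,interpolation=2))"
```

```text
top front 1.571 [310.7 243.4] [309.7 243.1]
top front 1.4 [310.2 248.1] [309.7 243.1]
top left 1.571 [291.  219.2] [291. 219.]
top left 1.4 [286.6 219. ] [291. 219.]
top right 1.571 [335.5 223.9] [315.4 199.5]
top right 1.4 [340.  224.6] [315.4 199.5]
scene front 1.571 [337.8 235.8] [339.8 233.4]
scene front 1.4 [335.4 234.2] [339.8 233.4]
scene left 1.571 [369.7 241.5] [370.7 241. ]
scene left 1.4 [373.5 240.9] [370.7 241. ]
scene right 1.571 [329.8 255.6] [330.6 255.3]
scene right 1.4 [325.5 257.9] [330.6 255.3]
False
down t27.96 p [0.4415 0.3531 0.0295] F [ 0.8 -0.1  0.6] M [-0.04 -0.04 -0.  ] op 0.0606
grip t28.73 p [0.4414 0.3528 0.029 ] F [-0.4  0.2  0.5] M [-0.   -0.09  0.05] op 0.0138
lift t29.23 p [0.4416 0.3527 0.0593] F [ 0.9 -0.  -2.4] M [-0.07 -0.09 -0.03] op 0.0135
```

View pics/s8c.png

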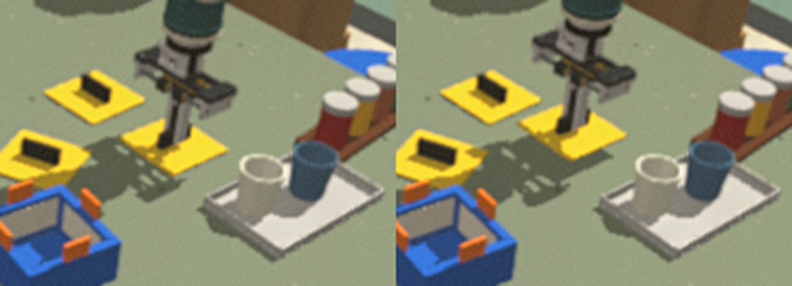

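All ear centroids match upright (1.571) within about 1–2 px. The cover is gripped (opening 13.6 mm, bar 14 mm) and lifted level, with about 3 N of weight. Carrying it over the box now.

```bash
python3 - <<'E'
from h import *
X,Y=bx()
st=robot.get_state(); robot.move_linear(st['ee_pos']+[0,0,.15],.2)
robot.move_ptp(np.array([*C,.215]),tool(X)); robot.pause(.2); log('above')
robot.move_linear(np.array([*C,.029+.134]),.1); robot.pause(.2); st=log('near'); print(np.degrees(np.arctan2(st['tool_rot'][1,1],st['tool_rot'][0,1])))
snap('scene','s9.png'); snap('top','t9.png')
E
python3 -c "
import cv2,numpy as np
a=cv2.imread('pics/s9.png')[190:310,270:430];b=cv2.imread('pics/t9.png')[170:290,240:400]
cv2.imwrite('pics/s9c.png',cv2.resize(np.hstack([a,b]),None,fx=2.5,fy=2.5,interpolation=2))"
```

```text
above t31.94 p [ 0.5831 -0.0447  0.2151] F [-0.5 -0.5 -1.9] M [-0.04 -0.07  0.04] op 0.0137
near t32.81 p [ 0.5834 -0.0457  0.1636] F [ 1.  -0.9 -3.5] M [-0.06 -0.06 -0.05] op 0.0140
-6.005648513859863
```

View pics/s9c.png

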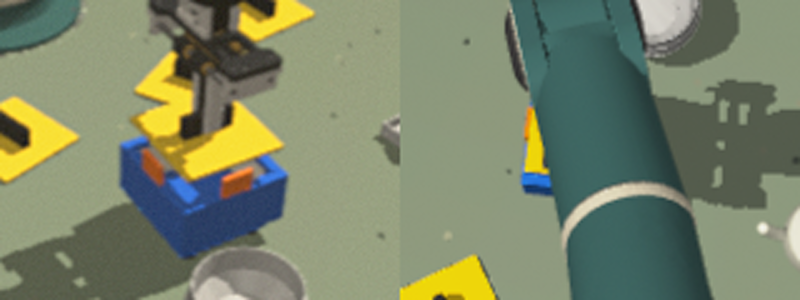

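The cover hangs level just above the ears, at scene crop (205,145). Lowering with a force guard.

```bash
python3 - <<'E'
from h import *
for h in(.128,.122,.112,.104):
    r=robot.move_linear(np.array([*C,.029+h]),.03,threshold=4); robot.pause(.15); log((h,r))
    if r: break
snap('scene','s10.png')
E
python3 -c "
import cv2,numpy as np
a=cv2.imread('pics/s10.png')[190:310,270:430]
cv2.imwrite('pics/s10c.png',cv2.resize(a,None,fx=4.5,fy=4.5,interpolation=2))"
```

```text
(0.128, False) t33.41 p [ 0.5832 -0.0457  0.1571] F [-0.8 -0.6 -2. ] M [-0.03 -0.05 -0.02] op 0.0134
(0.122, False) t33.91 p [ 0.5831 -0.0457  0.151 ] F [-0.4 -0.1 -1.9] M [-0.04 -0.11  0.02] op 0.0138
(0.112, False) t34.54 p [ 0.5832 -0.0457  0.1411] F [-0.2  0.5 -2.4] M [-0.01 -0.11  0.01] op 0.0138
(0.104, False) t35.11 p [ 0.5832 -0.0457  0.1331] F [-0.1 -0.  -3.3] M [-0.01 -0.08 -0.03] op 0.0138
```

View pics/s10c.png

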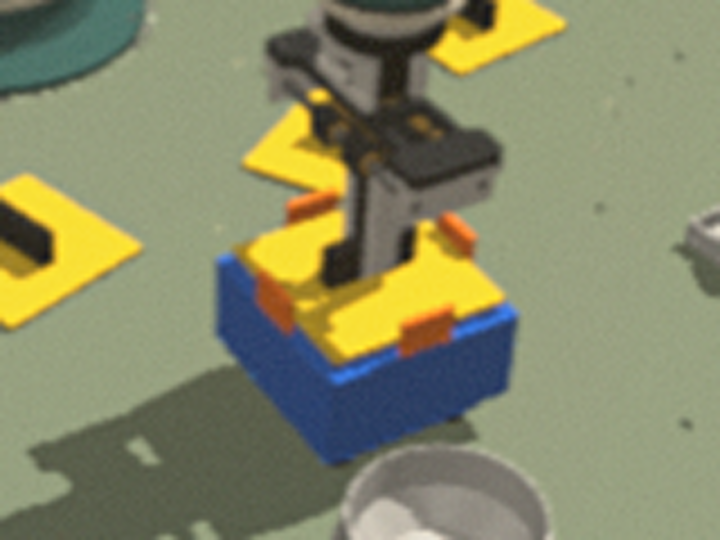

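The cover has slid in between all four ears with no side force. I'll set it down onto the rim.

```bash
python3 - <<'E'
from h import *
for h in(.101,.099,.098,.0973,.0966):
    r=robot.move_linear(np.array([*C,.029+h]),.02,threshold=5); robot.pause(.15); st=log((h,r))
    if st['force'][2]>1.5: break
robot.pause(.4); log()
snap('scene','s11.png')
E
python3 -c "
import cv2,numpy as np
a=cv2.imread('pics/s11.png')[190:310,270:430]
cv2.imwrite('pics/s11c.png',cv2.resize(a,None,fx=4.5,fy=4.5,interpolation=2))"
```

```text
(0.101, False) t35.61 p [ 0.5831 -0.0457  0.13  ] F [ 0.2 -0.1 -2.7] M [-0.02 -0.02  0.  ] op 0.0137
(0.099, False) t36.01 p [ 0.5831 -0.0457  0.128 ] F [ 0.6 -0.1 -2.9] M [-0.   -0.07 -0.  ] op 0.0135
(0.098, False) t36.41 p [ 0.5832 -0.0457  0.127 ] F [-0.9  0.1 -2.3] M [-0.03 -0.22 -0.01] op 0.0138
(0.0973, False) t36.81 p [ 0.5832 -0.0457  0.1269] F [-4.3 -0.   9.7] M [-0.13  0.93 -0.01] op 0.0139
 t37.21 p [ 0.5831 -0.0457  0.1269] F [-4.4 -1.   9.8] M [-0.13  1.01 -0.05] op 0.0137
```

View pics/s11c.png

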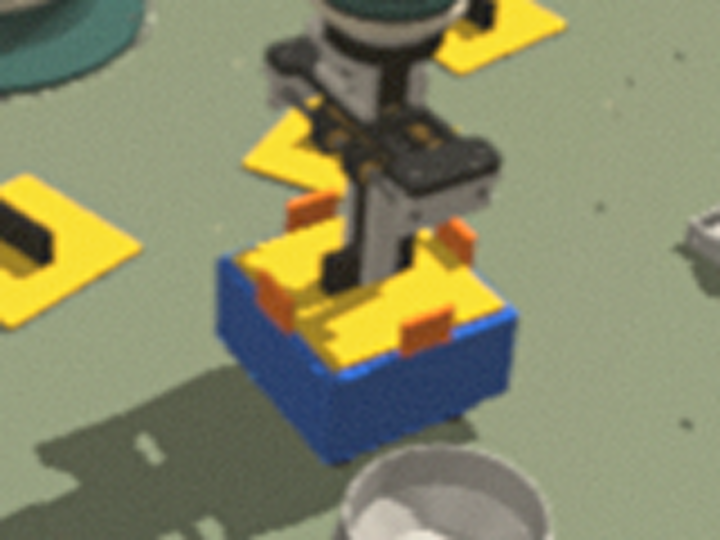

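Contact came exactly at rim height (h ≈ 0.098) and the cover lies flush between the ears. I'll ease the pressure, release, lift off and check.

```bash
python3 - <<'E'
from h import *
robot.move_linear(np.array([*C,.029+.0978]),.02); robot.pause(.3); log('ease')
robot.gripper_to(.04); st=log('open')
robot.move_linear(np.array([*C,.23]),.12); log('up')
robot.move_ptp(np.array([.40,.30,.30]),tool((1,0,0))); robot.pause(.3); log('away')
snap('scene','s12.png');snap('top','t12.png')
for n,f in(('top','t12'),('scene','s12')):
    im=cv2.imread(f'pics/{f}.png')[:,:,::-1].copy()
    m,b=blobs(n,im,'yellow',200)
    for a,c in b:
        P=plane(n,c.reshape(-1,2),.104); r=cv2.minAreaRect(P[:,:2].astype(np.float32))
        if np.hypot(r[0][0]-C[0],r[0][1]-C[1])<.03: print(n,'cover',np.round(r[0],4),np.round(r[1],4),r[2])
    m,b=blobs(n,im,'orange',8)
    cs=np.array([(cv2.moments(c)['m10']/cv2.moments(c)['m00'],cv2.moments(c)['m01']/cv2.moments(c)['m00']) for a,c in b if a<150])
    for w in OUT:
        e=proj(n,wallpt(w,1.571,off=0)); i=np.argmin(np.linalg.norm(cs-e,axis=1)); print(n,w,e[0].round(1),cs[i].round(1))
a=cv2.imread('pics/s12.png')[190:310,270:430];b=cv2.imread('pics/t12.png')[170:290,240:400]
cv2.imwrite('pics/s12c.png',cv2.resize(np.hstack([a,b]),None,fx=2.5,fy=2.5,interpolation=2))
E
```

```text
ease t37.81 p [ 0.5831 -0.0457  0.1269] F [-2.1 -0.5  5.6] M [-0.13  0.47  0.  ] op 0.0138
open t38.42 p [ 0.5831 -0.0457  0.1268] F [-0.8  0.2  0.4] M [ 0.02 -0.06  0.04] op 0.0400
up t39.42 p [ 0.5827 -0.0458  0.2293] F [-0.1  0.  -0.1] M [-0.01  0.01  0.04] op 0.0400
away t41.20 p [0.4003 0.2997 0.2999] F [-0.3  0.4 -0.2] M [-0.03 -0.08 -0.04] op 0.0400
top cover [ 0.5835 -0.0461] [0.1321 0.1333] 83.07459259033203
top front [310.7 243.4] [291. 219.]
top left [291.  219.2] [291. 219.]
top right [335.5 223.9] [335.9 223.6]
scene front [337.8 235.8] [339.5 233.5]
scene left [369.7 241.5] [370.6 241.6]
scene right [329.8 255.6] [330.6 255.3]
```

View pics/s12c.png

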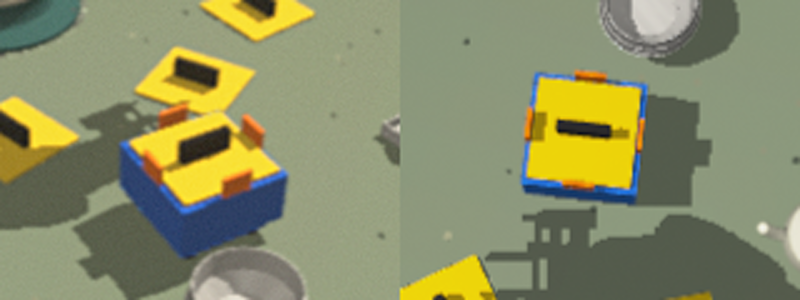

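View pics/t12.png

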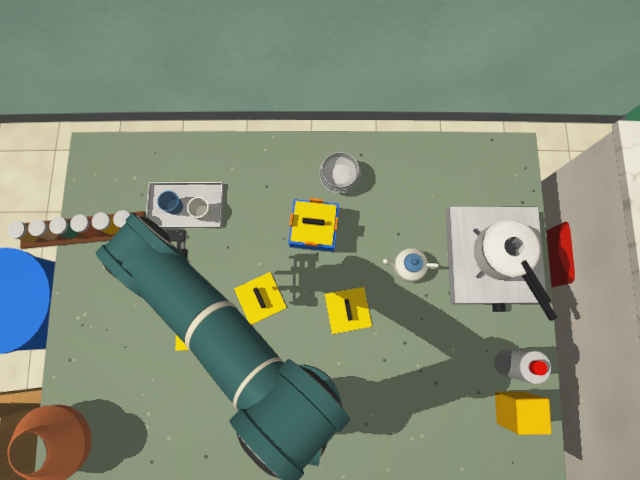

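The cover sits flush between the four ears, all walls are up, and the other items haven't moved. The measured cover centre (0.5835, -0.0461) is within 0.6 mm of the mouth centre. The arm is clear, so I'm handing it in.

```bash
python3 -c "
from rig import robot
print(robot.sign_off(), robot.get_state()['time'])"
```

```text
the job is handed in; nothing more can be done
the job is handed in; nothing more can be done
```

The bread box is up with its cover on, and I handed the job in at about 41 s of the 72 s allowed; no verdict was reported. I raised the right, front and left walls by pinching their ears. The cover I used was the farthest of the four look-alike plates, at top pixel (196,270), 0.565 m from the base. I set it between the ears, held it until it was seated, then let go and backed away.

**Last checks**
- **Cover seating:** it touched down at the expected rim height, about 98 mm, and looks flush and level in both views. Its centre is about 0.6 mm from the mouth's centre.
- **Walls:** the left and right ears match upright within about 1 px in both views.
- **Other items:** the teapot, bowls, tray, cups and pan look unmoved, and the tool force was near zero at the end.

**Checks that failed or disagreed**
- **Front ear, top view:** the final automatic match failed and picked the left ear instead. The earlier top-view match was within 1 px.
- **Front ear, scene view:** it is 2–3 px off the prediction, but not in the direction of a fallen wall, and the pictures show it upright.
- **Camera offset:** the scene camera read about 4 mm further in x than the top camera. The pinch forces showed the top camera was right to within about 1 mm.

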